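# Play the outing with the talking pen

### The job

Take the talking pen from its charging dock and play the story of our outing from the picture tiles on the easel: first the bus, then the shrine gate, then the cup of tea. For each, set the nib on the middle of the tile's round sound label with the pen square to the tile, press gently until the nib is pushed in and hold it there for about a second; do not play the tree tile. Then lower the pen upright and fully down into its dock, not dropping it in, let go, and leave everything else on the table where it is.

Things in the scene. Friction and masses are not known exactly. Their poses are not given: they have to be found in the camera images.
- easel: Fixed wooden table easel, sloping 25 degrees from level: 370 mm wide, 218 mm deep, 35 mm high at the front, 136 mm at the back. Its front ledge carries four picture tiles in a row, about 88 mm apart; its lip stands 8 mm proud of their faces. Origin: on the table, centre of the footprint; x level from the low edge to the high one (away from the robot), y along the row, z up. Place and turn vary.
- dock: Fixed charging dock where the pen stands: base 92 x 92 x 18 mm, on it a 60 x 60 mm socket block, top 62 mm above the table. The upright round well in the block is 34 mm wide, 44 mm deep, its mouth bevelled 3 mm; its floor, 18 mm above the table, has a 15 mm hole for the nib. Origin: on the table, on the axis of the well; z up. Stands left or right of the easel.
- pen: Loose round talking pen, about 90 to 130 g: housing 150 mm long, 30 mm across, tapering over the lowest 38 mm to 22 mm at the foot; the nib (8 mm across, round end) sticks out 9 to 17 mm below it, less as it is worn. Origin: centre of the foot, on the axis; z along the pen, nib to top end. At the start it stands in the dock, foot on the well's floor, 106 mm showing above the dock.
- nib (a joint): The pen's spring nib: how far it is pushed in, in m, 0 fully out, 0.004 fully in (a hard stop). It starts to move at 1.5 N, the pen plays from 0.002 (4.5 N) and the stop is met at 7.5 N; beyond it the force grows steeply and the nib can be crushed. How long a nib is on the pen today is not measured: feel for it.
- tile_bus: Fixed plain wooden tile on the easel, raised picture of a bus (long box, two wheels): 78 wide x 120 high x 12 mm, picture 4 mm thick; below it a round sound label, 25 mm across, 1 mm proud, grey dot in its middle. Origin: centre of the label's face, 30 mm above the tile's lower edge. x up the tile, y along the row, z square out of the face (25 degrees from vertical, towards the easel's low side). Order in the row varies.
- tile_gate: Fixed plain wooden tile on the easel, raised picture of a shrine gate (two posts, two crossbars): 78 wide x 120 high x 12 mm, picture 4 mm thick; below it a round sound label, 25 mm across, 1 mm proud, grey dot in its middle. Origin: centre of the label's face, 30 mm above the tile's lower edge. x up the tile, y along the row, z square out of the face (25 degrees from vertical, towards the easel's low side). Order in the row varies.
- tile_cup: Fixed plain wooden tile on the easel, raised picture of a teacup on a saucer: 78 wide x 120 high x 12 mm, picture 4 mm thick; below it a round sound label, 25 mm across, 1 mm proud, grey dot in its middle. Origin: centre of the label's face, 30 mm above the tile's lower edge. x up the tile, y along the row, z square out of the face (25 degrees from vertical, towards the easel's low side). Order in the row varies.
- tile_tree: Fixed plain wooden tile on the easel, raised picture of a tree (round crown, trunk): 78 wide x 120 high x 12 mm, picture 4 mm thick; below it a round sound label, 25 mm across, 1 mm proud, grey dot in its middle. Origin: centre of the label's face, 30 mm above the tile's lower edge. x up the tile, y along the row, z square out of the face (25 degrees from vertical, towards the easel's low side). Order in the row varies.
- tidy: Folded-paper box 100 x 90 x 60 mm half filled with cards, on the other side of the easel from the dock. Origin: centre of its underside.
- mug: Reddish mug, 76 mm across, 85 mm high, on a cork coaster on the robot's side of the easel. Origin: centre of its underside.
- mug2: White mug, 76 mm across, 85 mm high, on a cork coaster at the right. Origin: centre of its underside.
- remote: Black remote control 165 x 45 x 18 mm lying on the robot's side of the easel. Origin: centre of its underside.
- sanitiser: Clear bottle 64 mm across, 160 mm high, left of the robot. Origin: centre of its underside.
Not all that is in view belongs to the job. Leave any black or purple look-alike of the dock alone.

How it is judged:
By the outcome, as a careful person would: the job done as asked, in the order asked, and still so for the second after the job is handed in, with the robot touching nothing.
It also fails if it takes over 64 s, if anything falls off the work surface, if the arm or the gripper's body presses on something with over 40 N, if the wrist force passes 120 N, or if a joint passes its speed limit or range.

### The arm

A 7-joint arm with a two-finger parallel gripper is mounted at the origin on the work surface. World frame = base frame: x ahead of the robot, y to its left, z up, the work surface at z = 0. Lengths are in m, angles in rad, forces in N, time in s.
With the tool pointing down it reaches from about 0.35 to 0.9 m from the base axis. Payload 8.1 kg.
Tool frame: the origin (TCP) lies between the finger pads; the fingertips stand 8 mm ahead of it and the grasp point (between the pads) lies 11 mm behind it (arm.tcp_to_tips is the distance from the TCP to the fingertips, in m); z points along the fingers, x is the direction in which the jaws open and shut, and the axes are right-handed (so a half turn about z gives the same grasp; the last joint's range is limited). The gripper opens to 92 mm and grips with 3 to 60 N. Pads are 19 mm wide; open, the fingers measure 130 mm over their backs; the gripper's body (75 mm by 190 mm) begins 47 mm behind the grasp point.
Start: joints at [-1.441, 0.434, 0.025, 1.573, -0.012, 1.134, -0.075], TCP at [0.144, 0.608, 0.235] pointing down, gripper open.
Joint ranges: [-2.62, 2.62], [-0.44, 2.09], [-1.27, 1.32], [0.08, 2.57], [-1.32, 4.46], [0.12, 2], [-2.74, 2.74]. Speed limits (rad/s): [2.22, 2.22, 3.01, 3.01, 3.14, 3.14, 3.14].

### API

Orientations are given as a rotation vector (axis times angle).
In Python, from cell import arm, eyes gives the robot as it stands.
- The arm moves only by the tool play_rows, never from a script. Its argument "rows" is a list of rows, each a list of 3 entries, a list of its own where there are three numbers: the shift along the tool's x, y, z each as a share of 50 cm, from -1 to 1, then the turn, a rotation vector about the tool's x, y, z each as a share of 60 degrees, from -1 to 1, then the opening, from -1 (shut) to 1 (fully open), so that 0 is half open. In form: [[[dx, dy, dz], [ax, ay, az], grip], ...]. A call has 1 to 10 rows; each row is the pose to reach, as a shift and turn from the pose commanded when the call began, along the tool's axes at that moment; what a row does not reach only later rows make up. A row lasts 1/10 s, in which the tool goes at most 50 mm and 8.59 degrees, less where a joint would pass 70% of its speed; a pose out of reach is approached as far as the arm can. A call with a number of a shift or a turn outside -1 to 1 is refused whole. A call with a gripper value outside its range is refused whole. The fingers move at their own pace and stop on an object; "newtons" is the grip in N (left out, the last holds). Time passes only in rows, so rows that repeat a pose let the fingers close. It gives the time, the measured TCP pose, the force and the opening at its end, in the units of the state.
- arm.observe(): the state, without advancing time (a new reading comes with each control period).
- eyes.get_image(name): name is "side" or "top"; returns (picture, depth): 384x512x3 uint8, red, green, blue; 384x512 float32, m along the optical axis (not along the pixel's ray), 0 where there is no reading.
- eyes.get_calibration(name): a dict with "intrinsics" (3x3 intrinsics, pixels), "R" (3x3) and "t" (3): a world point X has camera coordinates R X + t. Camera axes: x right, y down, z forward; pixel columns grow to the right and rows downward; lengths in m; the calibration is good to about 2 mm. A picture is of the moment at which its call begins. get_calibration takes no time and is no camera call.
- arm.sign_off(): hands the job in, once; it reports no verdict.
The state is a dict: "clock": time; "joints": joint angles; "dq": joint speeds; "joint_efforts": joint torques, N m; "position": TCP position; "ee_rot": TCP orientation; "force": force on the tool from outside, world axes, zero at the start; "ft_torque": the same for the moment, N m; "width": opening from 0.0 (shut) to 1.0 (fully open).
Only numpy, scipy, OpenCV 4.12 (cv2) and the standard library are available. Lean on these libraries where they do the work, as an engineer would, in place of code of your own. Each camera call takes 0.05 s, during which the arm holds its last target.

## Working session

There is one attempt and no reset: what is moved stays moved. The work goes in short steps, Python scripts to look and compute and a tool call to move; the robot and the scene stay as the last step left them, time stands still between calls to the robot, and variables do not carry over. Pictures are saved under pics/ and viewed, and the job is handed in when it is done.

Besides the shell and the picture viewer there is one more tool, called by a JSON object that holds its "method" and its "body", one argument or row to a line. play_rows: Moves the arm, as the interface text tells. Its arguments: {"type":"object","properties":{"rows":{"type":"array","items":{"type":"array"}},"newtons":{"type":"number"}},"required":["rows"]}

```bash
mkdir -p pics; ls
python3 - <<'E'
from cell import arm, eyes
import cv2, numpy as np
print(arm.observe())
for n in ["side","top"]:
    im,d=eyes.get_image(n); c=eyes.get_calibration(n)
    np.savez(f"{n}0.npz",im=im,d=d,**c)
    cv2.imwrite(f"pics/{n}0.png",cv2.resize(im[:,:,::-1],(800,600),interpolation=cv2.INTER_CUBIC))
    print(n,c)
print(arm.tcp_to_tips)
E
```

```text
pics
{'clock': 0.0, 'joints': array([-1.44060679,  0.43522909,  0.0249617 ,  1.57407075, -0.01160793,
        1.13396622, -0.07505095]), 'dq': array([-0.00110428, -0.00049187,  0.00056707, -0.00140001, -0.0007575 ,
        0.00078232,  0.00077185]), 'joint_efforts': array([ 2.52865184e-04, -6.67841935e+01,  9.85755399e-01, -3.14456964e+01,
       -6.02621608e-02,  4.28650528e-02,  1.32721516e-04]), 'position': array([0.14411723, 0.60766875, 0.23395121]), 'ee_rot': array([ 2.46358479e+00,  1.94776496e+00, -1.75181042e-03]), 'force': array([ 0.35056111, -0.09973969, -0.56730183]), 'ft_torque': array([ 0.02125968, -0.01768387,  0.02110272]), 'width': 0.9987556566482579}
side {'intrinsics': array([[422.42386975,   0.        , 259.5053831 ],
       [  0.        , 422.42386975, 195.9511232 ],
       [  0.        ,   0.        ,   1.        ]]), 'R': array([[-0.99308658, -0.11643441, -0.0149024 ],
       [-0.07033942,  0.69190322, -0.71855571],
       [ 0.09397563, -0.7125398 , -0.69530973]]), 't': array([0.48982151, 0.07299362, 1.5826616 ])}
top {'intrinsics': array([[462.64239098,   0.        , 251.72969532],
       [  0.        , 462.64239098, 194.25956358],
       [  0.        ,   0.        ,   1.        ]]), 'R': array([[ 2.63751322e-02, -9.99643952e-01,  4.03999168e-03],
       [-9.82911998e-01, -2.66697487e-02, -1.82133821e-01],
       [ 1.82176718e-01,  8.32847322e-04, -9.83265452e-01]]), 't': array([-0.03684258,  0.50296494,  1.75475014])}
0.008
```

View pics/side0.png

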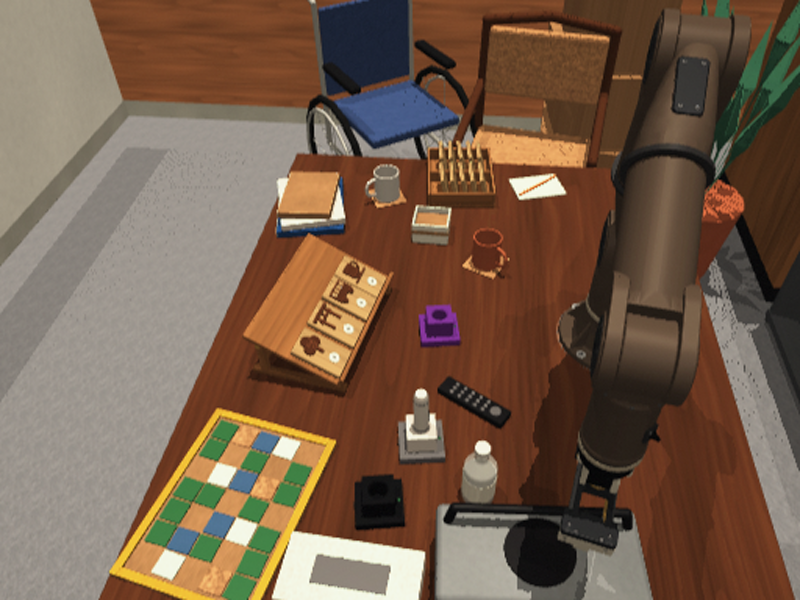

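View pics/top0.png

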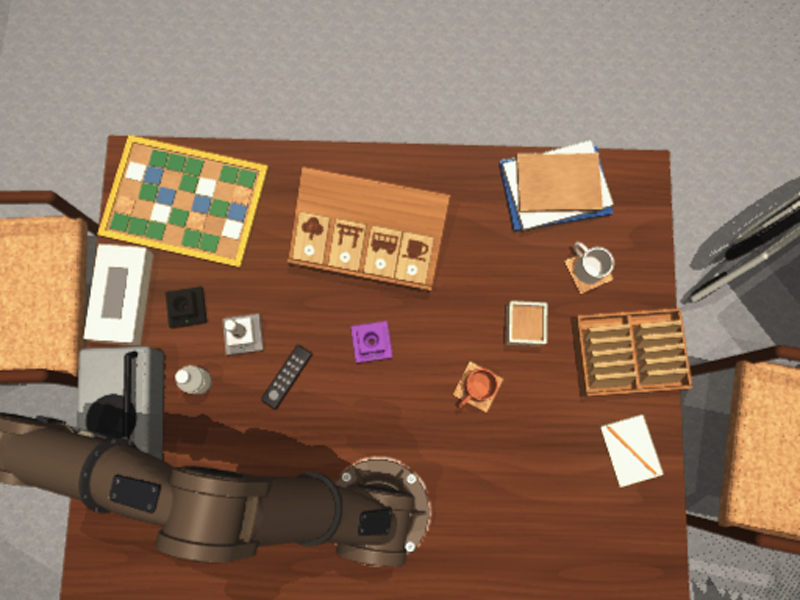

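The top view (800×600 scale) shows the tile labels at tree (309,250), gate (345,257), bus (380,263) and cup (412,270). There are three dock candidates: grey/white with the pen at (240,332), purple at (371,342) and black at (186,307). Only the grey/white one holds the pen. I'll confirm that in enlarged crops.

Run:
```python
import cv2, numpy as np
t=np.load("top0.npz")["im"]; s=np.load("side0.npz")["im"]
def crop(im,x0,y0,x1,y1,k): return cv2.resize(im[y0:y1,x0:x1,::-1],None,fx=k,fy=k,interpolation=cv2.INTER_CUBIC)
a=crop(t,180,105,290,190,5); b=crop(t,125,190,180,235,6); 
cv2.imwrite("pics/c_easel.png",a)
c=crop(s,240,235,300,305,7)
h=max(b.shape[0],c.shape[0]); o=np.zeros((h,b.shape[1]+c.shape[1],3),np.uint8); o[:b.shape[0],:b.shape[1]]=b;o[:c.shape[0],b.shape[1]:]=c
cv2.imwrite("pics/c_dock.png",o)
cv2.imwrite("pics/c_easel_s.png",crop(s,155,145,255,250,5))
```

```text
(no output)
```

View pics/c_easel.png

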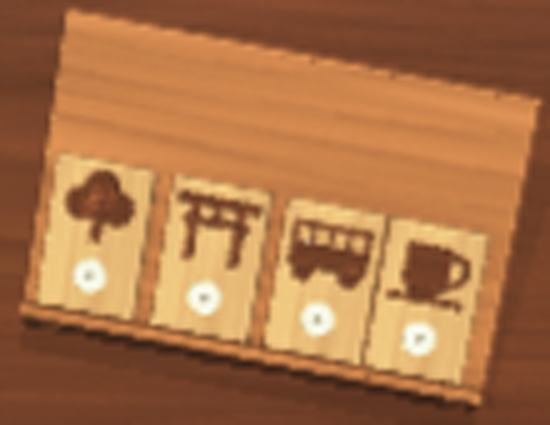

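View pics/c_dock.png

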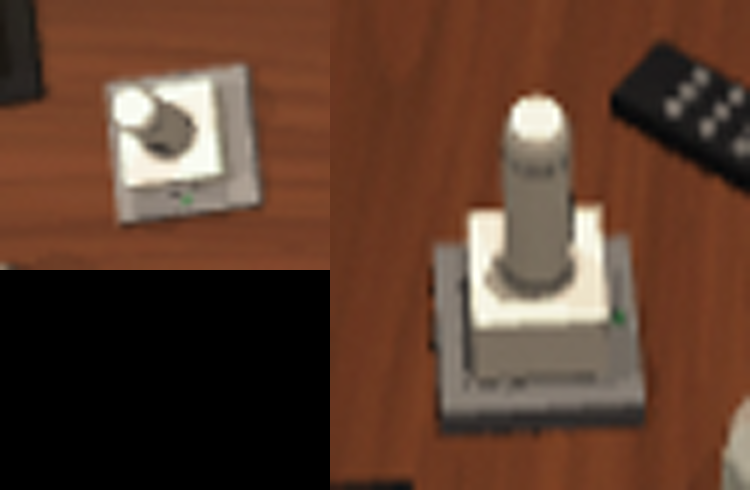

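View pics/c_easel_s.png

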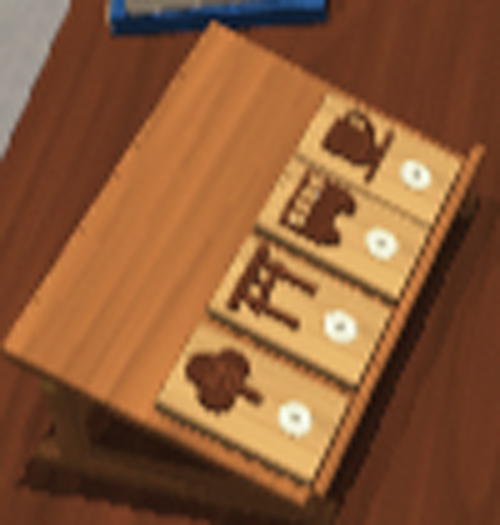

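```bash
cat > h.py <<'E'
import numpy as np, cv2
def load(n,k=0):
    f=np.load(f"{n}{k}.npz"); return {q:f[q] for q in f.files}
def cloud(f):
    K=f["intrinsics"];d=f["d"];v,u=np.mgrid[:384,:512]
    P=np.stack([(u-K[0,2])/K[0,0]*d,(v-K[1,2])/K[1,1]*d,d],-1)
    W=(P-f["t"])@f["R"]; W[d<=0]=np.nan
    return W
def ray(f,uv):
    K=f["intrinsics"]; p=np.array([(uv[0]-K[0,2])/K[0,0],(uv[1]-K[1,2])/K[1,1],1.])
    return -f["R"].T@f["t"], f["R"].T@p
def onz(f,uv,z):
    o,r=ray(f,uv); return o+r*(z-o[2])/r[2]
def tri(r1,r2):
    (o1,d1),(o2,d2)=r1,r2; d1=d1/np.linalg.norm(d1);d2=d2/np.linalg.norm(d2)
    A=np.stack([d1,-d2],1); x=np.linalg.lstsq(A,o2-o1,rcond=None)[0]
    p,q=o1+x[0]*d1,o2+x[1]*d2; return (p+q)/2,np.linalg.norm(p-q)
E
python3 - <<'E'
from h import *
T,S=load("top"),load("side")
WT,WS=cloud(T),cloud(S)
# labels
def labels(f,box,area):
    x0,y0,x1,y1=box; im=f["im"][y0:y1,x0:x1]; 
    k=6; big=cv2.resize(im,None,fx=k,fy=k,interpolation=cv2.INTER_CUBIC)
    hsv=cv2.cvtColor(big,cv2.COLOR_RGB2HSV)
    m=((hsv[...,1]<70)&(hsv[...,2]>150)).astype(np.uint8)
    cs,_=cv2.findContours(m,cv2.RETR_EXTERNAL,cv2.CHAIN_APPROX_NONE)
    out=[]
    for c in cs:
        a=cv2.contourArea(c)/k/k
        if a>15:
            (cx,cy),ax,an=cv2.fitEllipse(c); M=cv2.moments(c); cx,cy=M["m10"]/M["m00"],M["m01"]/M["m00"]
            out.append(((cx+.5)/k-.5+x0,(cy+.5)/k-.5+y0,a))
    return out
lt=sorted(labels(T,(183,135,285,185),0)); ls=sorted(labels(S,(180,160,255,245),0))
print(lt);print(ls)
L=[]
for a,b in zip(lt,ls):
    p,g=tri(ray(T,a),ray(S,b)); L.append(p)
    i=lambda W,q:np.nanmedian(W[int(q[1]+.5)-1:int(q[1]+.5)+2,int(q[0]+.5)-1:int(q[0]+.5)+2].reshape(-1,3),0)
    print(p.round(4),round(g,4),i(WT,a).round(4),i(WS,b).round(4))
L=np.array(L); np.save("L.npy",L)
c=L.mean(0);u,s,vt=np.linalg.svd(L-c);print("row dir",vt[0],s, "yaw",np.degrees(np.arctan2(vt[0,1],vt[0,0])), np.diff((L-c)@vt[0]))
# table z check and easel plane
for n,W,b in(("T",WT,(195,120,275,140)),("S",WS,(185,165,205,190))):
    P=W[b[1]:b[3],b[0]:b[2]].reshape(-1,3);P=P[np.isfinite(P).all(1)]
    c0=P.mean(0);_,_,v=np.linalg.svd(P-c0);nn=v[2]*np.sign(v[2,2]);print(n,"easel normal",nn,np.degrees(np.arccos(nn[2])),"yaw",np.degrees(np.arctan2(-nn[1],-nn[0])),c0)
# dock
B=[]
for n,W,b in(("T",WT,(130,190,180,235)),("S",WS,(245,240,295,305))):
    P=W[b[1]:b[3],b[0]:b[2]].reshape(-1,3);P=P[np.isfinite(P).all(1)]
    print(n,"table z",np.median(P[P[:,2]<.008][:,2]))
    q=P[(P[:,2]>.055)&(P[:,2]<.068)]; r=cv2.minAreaRect(q[:,:2].astype(np.float32)*1000);print(" blocktop",r,len(q)); B.append(q)
    q=P[(P[:,2]>.012)&(P[:,2]<.024)]; print(" base",cv2.minAreaRect(q[:,:2].astype(np.float32)*1000),len(q))
    q=P[(P[:,2]>.164)]; print(" pen top",q[:,:2].mean(0),np.ptp(q,axis=0),q[:,2].max(),len(q))
    q=P[(P[:,2]>.085)]; 
    for z0,z1 in((.08,.11),(.11,.13),(.13,.155)):
        k=P[(P[:,2]>z0)&(P[:,2]<z1)]
        if len(k)>5: print("  ",z0,k.mean(0).round(4),np.ptp(k,axis=0).round(4),len(k))
print(cv2.minAreaRect(np.vstack(B)[:,:2].astype(np.float32)*1000))
E
```

```text
[(197.45628616259685, 159.6665195645778, 31.472222222222225), (220.37271035716012, 164.12400318979266, 31.930555555555557), (243.05642135642137, 168.38073593073594, 32.083333333333336), (263.29880868129277, 172.31206652512384, 32.708333333333336)]
[(213.55990327269083, 228.2873377436977, 30.791666666666668), (222.56973011209053, 209.9252639024921, 28.36111111111111), (230.81102109053498, 193.26874356995884, 24.0), (237.63168397259307, 179.51283817192908, 21.847222222222225)]
[0.63   0.1915 0.0693] 0.0014 [0.6298 0.1931 0.0681] [0.628  0.1894 0.068 ]
[0.6147 0.1016 0.0695] 0.0012 [0.6165 0.1031 0.067 ] [0.6125 0.1002 0.0641]
[0.5997 0.013  0.0696] 0.0018 [0.6017 0.0132 0.0697] [0.5983 0.0099 0.0684]
[ 0.5862 -0.0659  0.0697] 0.0019 [ 0.5908 -0.0648  0.0611] [ 0.5846 -0.0667  0.0667]
row dir [-0.16779055 -0.98582149  0.00152223] [1.95350443e-01 1.20566617e-04 6.72270893e-05] yaw -99.65939286243393 [0.09118322 0.08989704 0.08003264]
T easel normal [-0.27620682  0.04641402  0.95997684] 16.26494357110199 yaw -9.538910776215449 [0.74286617 0.04965716 0.11257166]
S easel normal [-0.3760765 
[... 543 characters left out ...]
[0.0258 0.0157 0.0148] 13
   0.13 [0.4145 0.3467 0.139 ] [0.0268 0.0187 0.0218] 13
S table z 0.0029452273095932112
 blocktop ((428.6612548828125, 394.92547607421875), (171.67333984375, 73.76871490478516), 78.76485443115234) 229
 base ((410.6506652832031, 289.82904052734375), (237.68275451660156, 111.62873077392578), 81.1170425415039) 487
 pen top [0.42034176 0.35407174] [0.02737395 0.0247045  0.01010338] 0.17431050893150402 54
   0.08 [0.4197 0.3619 0.095 ] [0.0276 0.0171 0.029 ] 56
   0.11 [0.4178 0.3613 0.1196] [0.0272 0.0223 0.0191] 40
   0.13 [0.4192 0.3614 0.143 ] [0.0301 0.0195 0.0246] 50
((428.6612548828125, 394.92547607421875), (171.67333984375, 73.76871490478516), 78.76485443115234)
```

```bash
cat >> h.py <<'E'
from scipy.spatial.transform import Rotation as Rot
def todo(st,p,R):
    """shares from measured state st to TCP pos p, rotation matrix R"""
    R0=Rot.from_rotvec(st["ee_rot"]).as_matrix()
    d=R0.T@(np.asarray(p)-st["position"])/0.5
    w=Rot.from_matrix(R0.T@R).as_rotvec()/np.radians(60)
    return d.round(4),w.round(4)
def down(yaw,tilt=0.,eyaw=0.):
    """tool z = down (tilted 25deg-like about easel row axis), tool x at world yaw"""
    c,s=np.cos(yaw),np.sin(yaw)
    return np.array([[c,s,0],[s,-c,0],[0,0,-1.]])
E
python3 - <<'E'
from h import *
from cell import arm
print([a for a in dir(arm) if a[0]!='_'])
T,S=load("top"),load("side")
ps=[((x-330)/7+240-.43,y/7+235-.43) for x,y in((470,208),(600,207),(608,322),(470,325))]
pt=[(x/6+125-.42,y/6+190-.42) for x,y in((213,82),(221,178),(125,188))]
q=np.array([onz(S,p,.062) for p in ps]);print(q.round(4),q.mean(0))
q=np.array([onz(T,p,.062) for p in pt]);print(q.round(4),(q[0]+q[2])/2)
st=arm.observe()
print(todo(st,[.421,.354,.235],down(np.radians(40))))
E
```

```text
['PlanningError', 'observe', 'sign_off', 'tcp_to_tips']
[[0.4544 0.3215 0.062 ]
 [0.3953 0.3146 0.062 ]
 [0.3865 0.3767 0.062 ]
 [0.447  0.3848 0.062 ]] [0.42080205 0.34939182 0.062     ]
[[0.4562 0.3276 0.062 ]
 [0.3945 0.3187 0.062 ]
 [0.3865 0.3792 0.062 ]] [0.42135716 0.35342139 0.062     ]
(array([-0.366 ,  0.6559, -0.0013]), array([5.00e-04, 1.20e-03, 6.11e-01]))
```

Run:
```python
from h import *
T,S=load("top"),load("side")
ps=[((x-330)/7+240-.43,y/7+235-.43) for x,y in((470,208),(600,207),(608,322))]
pt=[(x/6+125-.42,y/6+190-.42) for x,y in((213,82),(221,178),(125,188))]
# match: side0=(.454,.32)=top0; side1=(.395,.315)=top1; side2=top2
for a,b in zip(ps,pt):
    p,g=tri(ray(S,a),ray(T,b)); print(p.round(4),round(g,4))
# white/bright pen cap blob
for n,f,b in(("T",T,(130,195,160,220)),("S",S,(258,243,278,258))):
    x0,y0,x1,y1=b;k=6;g=cv2.resize(f["im"][y0:y1,x0:x1],None,fx=k,fy=k,interpolation=cv2.INTER_CUBIC)
    cv2.imwrite(f"pics/cap{n}.png",cv2.resize(g[...,::-1],None,fx=3,fy=3))
```

```text
[0.4544 0.3263 0.0687] 0.0014
[0.3946 0.3178 0.0662] 0.0011
[0.3863 0.3786 0.0647] 0.0002
```

View pics/capT.png

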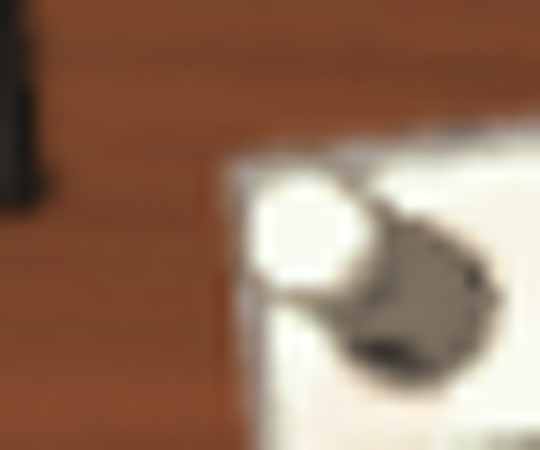

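View pics/capS.png

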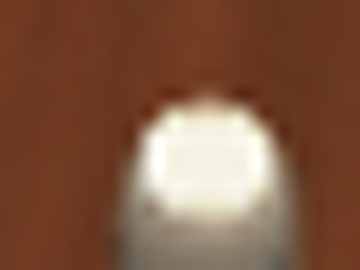

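Run:
```python
from h import *
T,S=load("top"),load("side")
print("cap",onz(T,(146.6,207.2),.168),onz(S,(269.1,251.2),.168),tri(ray(T,(146.6,207.2)),ray(S,(269.1,251.2))))
lt=[(197.456,159.667),(220.373,164.124),(243.056,168.381),(263.299,172.312)]
ls=[(213.56,228.287),(222.57,209.925),(230.81,193.269),(237.63,179.513)]
for z in(.063,.0665,.07):
  print(z,[ (onz(T,a,z)[:2].round(4),onz(S,b,z)[:2].round(4)) for a,b in zip(lt,ls)])
```

```text
cap [0.42353674 0.35394126 0.168     ] [0.42101864 0.34929645 0.168     ] (array([0.42172543, 0.35288616, 0.17277625]), np.float64(0.002168037312410187))
0.063 [(array([0.6324, 0.1923]), array([0.631 , 0.1862])), (array([0.6169, 0.1021]), array([0.6157, 0.0956])), (array([0.6023, 0.0131]), array([0.6004, 0.0064])), (array([ 0.5887, -0.0661]), array([ 0.5867, -0.073 ]))]
0.0665 [(array([0.6315, 0.1918]), array([0.63  , 0.1892])), (array([0.616 , 0.1018]), array([0.6148, 0.0989])), (array([0.6014, 0.013 ]), array([0.5995, 0.01  ])), (array([ 0.5879, -0.066 ]), array([ 0.5859, -0.0692]))]
0.07 [(array([0.6305, 0.1914]), array([0.6291, 0.1923])), (array([0.6151, 0.1016]), array([0.6139, 0.1022])), (array([0.6006, 0.0129]), array([0.5987, 0.0136])), (array([ 0.5871, -0.0659]), array([ 0.5851, -0.0653]))]
```

Run:
```python
from h import *
from cell import arm
print(todo(arm.observe(),[.421,.353,.235],down(np.radians(80.34))))
```

```text
(array([-0.3679,  0.6564, -0.0013]), array([ 0.0001,  0.0013, -0.0613]))
```

{"method": "play_rows", "body": {
  "rows": [
    [[-0.368, 0.656, 0], [0, 0.001, -0.061], 1],
    [[-0.368, 0.656, 0], [0, 0.001, -0.061], 1],
    [[-0.368, 0.656, 0], [0, 0.001, -0.061], 1],
    [[-0.368, 0.656, 0], [0, 0.001, -0.061], 1],
    [[-0.368, 0.656, 0], [0, 0.001, -0.061], 1],
    [[-0.368, 0.656, 0], [0, 0.001, -0.061], 1],
    [[-0.368, 0.656, 0], [0, 0.001, -0.061], 1],
    [[-0.368, 0.656, 0], [0, 0.001, -0.061], 1],
    [[-0.368, 0.656, 0], [0, 0.001, -0.061], 1],
    [[-0.368, 0.656, 0], [0, 0.001, -0.061], 1]
  ]
}}

```text
clock: 1.1
position: [0.4208, 0.3532, 0.2344]
ee_rot: [-2.402, -2.024, -0.0]
force: [-1.4, 2.1, 1.1]
width: 0.996
```

Run:
```python
from h import *
from cell import arm
st=arm.observe();print(st["clock"],st["position"],st["joints"].round(3),st["force"])
print(todo(st,[.421,.353,.117],down(np.radians(80.34))))
```

```text
1.1 [0.42079116 0.35316084 0.23444699] [-0.894  0.311  0.129  1.768 -0.046  1.066  0.652] [-1.35709967  2.07733094  1.07436243]
(array([-0.0004,  0.0006,  0.2349]), array([-0.0006, -0.0007, -0.0016]))
```

{"method": "play_rows", "body": {
  "rows": [
    [[0, 0, 0.06], [0, 0, 0], 1],
    [[0, 0, 0.12], [0, 0, 0], 1],
    [[0, 0, 0.18], [0, 0, 0], 1],
    [[0, 0, 0.22], [0, 0, 0], 1],
    [[0, 0, 0.235], [0, 0, 0], 1],
    [[0, 0, 0.235], [0, 0, 0], 1]
  ]
}}

```text
clock: 1.7
position: [0.4195, 0.3543, 0.1164]
ee_rot: [-2.398, -2.028, 0.002]
force: [0.4, -0.7, 0.6]
width: 0.996
```

```bash
cat > snap.py <<'E'
import sys
from h import *
from cell import arm,eyes
k=sys.argv[1]
for n in sys.argv[2:]:
    im,d=eyes.get_image(n);c=eyes.get_calibration(n);np.savez(f"{n}{k}.npz",im=im,d=d,**c)
st=arm.observe();print(st["clock"],st["position"].round(4),st["ee_rot"].round(4),st["force"].round(2),round(st["width"],3))
E
python3 snap.py 1 side top
python3 - <<'E'
from h import *
T,S=load("top",1)["im"],load("side",1)["im"]
a=cv2.resize(T[170:240,110:190,::-1],None,fx=5,fy=5,interpolation=2);b=cv2.resize(S[220:310,235:315,::-1],None,fx=5,fy=5,interpolation=2)
o=np.zeros((450,800,3),np.uint8);o[:350,:400]=a;o[:,400:]=b;cv2.imwrite("pics/g1.png",o)
E
```

```text
1.8 [0.4208 0.3546 0.1181] [-2.3991 -2.0266 -0.0031] [-0.2   0.23 -0.13] 1.001
```

View pics/g1.png

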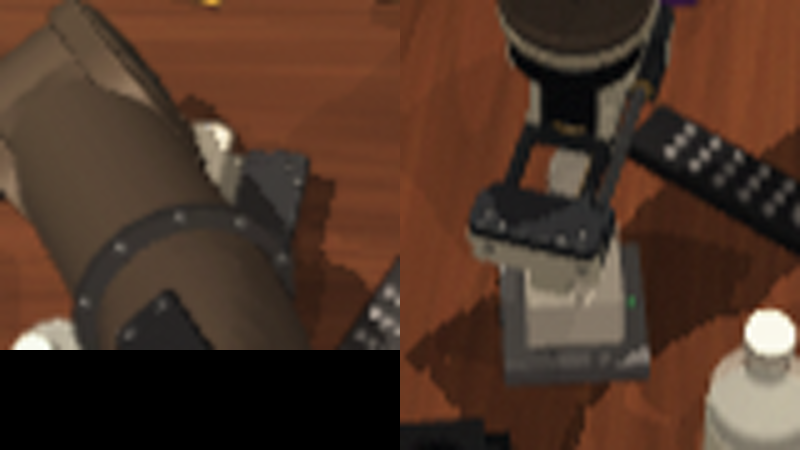

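The side crop shows the pen, at about (570,165) in the crop, standing between the open fingers. I'll close gently first.

{"method": "play_rows", "body": {
  "rows": [
    [[0, 0, 0], [0, 0, 0], -1],
    [[0, 0, 0], [0, 0, 0], -1],
    [[0, 0, 0], [0, 0, 0], -1],
    [[0, 0, 0], [0, 0, 0], -1],
    [[0, 0, 0], [0, 0, 0], -1],
    [[0, 0, 0], [0, 0, 0], -1],
    [[0, 0, 0], [0, 0, 0], -1]
  ],
  "newtons": 6
}}

```text
clock: 2.5
position: [0.4209, 0.3535, 0.1172]
ee_rot: [-2.401, -2.026, -0.001]
force: [-0.1, -0.4, 0.2]
width: 0.44
```

{"method": "play_rows", "body": {
  "rows": [
    [[0, 0, 0], [0, 0, 0], -1],
    [[0, 0, 0], [0, 0, 0], -1],
    [[0, 0, 0], [0, 0, 0], -1]
  ],
  "newtons": 6
}}

```text
clock: 2.8
position: [0.4209, 0.3535, 0.1172]
ee_rot: [-2.401, -2.026, -0.001]
force: [0.0, -0.2, 0.2]
width: 0.324
```

{"method": "play_rows", "body": {
  "rows": [
    [[0, 0, 0], [0, 0, 0], -1],
    [[0, 0, 0], [0, 0, 0], -1],
    [[0, 0, 0], [0, 0, 0], -1]
  ],
  "newtons": 40
}}

```text
clock: 3.1
position: [0.4209, 0.3536, 0.1172]
ee_rot: [-2.4, -2.026, -0.001]
force: [0.1, 1.3, -0.9]
width: 0.317
```

Run:
```python
from cell import arm
s=arm.observe();print(s["force"].round(2),s["ft_torque"].round(3),s["position"],s["width"])
```

```text
[ 0.1   1.33 -0.87] [ 0.107 -0.087  0.018] [0.42093978 0.35356922 0.11723278] 0.3174290315216064
```

{"method": "play_rows", "body": {
  "rows": [
    [[0, 0, -0.01], [0, 0, 0], -1],
    [[0, 0, -0.04], [0, 0, 0], -1],
    [[0, 0, -0.08], [0, 0, 0], -1],
    [[0, 0, -0.14], [0, 0, 0], -1],
    [[0, 0, -0.2], [0, 0, 0], -1],
    [[0, 0, -0.26], [0, 0, 0], -1],
    [[0, 0, -0.28], [0, 0, 0], -1],
    [[0, 0, -0.28], [0, 0, 0], -1]
  ]
}}

```text
clock: 3.9
position: [0.4214, 0.3539, 0.2586]
ee_rot: [-2.4, -2.025, -0.006]
force: [0.5, -0.4, -2.0]
width: 0.319
```

```bash
python3 snap.py 2 side
python3 - <<'E'
from h import *
S=load("side",2)["im"]
cv2.imwrite("pics/g2.png",cv2.resize(S[160:310,200:360,::-1],None,fx=4,fy=4,interpolation=2))
E
```

```text
3.95 [0.4208 0.3533 0.257 ] [-2.4004e+00 -2.0256e+00 -1.8000e-03] [ 0.58 -0.53 -1.78] 0.32
```

View pics/g2.png

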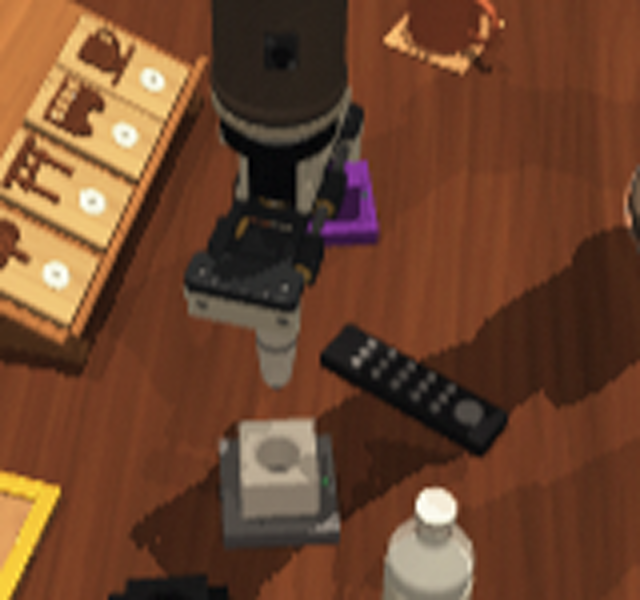

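```bash
cat >> h.py <<'E'
EY=np.radians(-9.66)
ex=np.array([np.cos(EY),np.sin(EY),0]); ey=np.array([-np.sin(EY),np.cos(EY),0])
n=-np.sin(np.radians(25))*ex+np.array([0,0,np.cos(np.radians(25))])
RT=np.stack([ey,np.cross(-n,ey),-n],1)
LAB={"bus":np.array([.601,.013,.065]),"gate":np.array([.6157,.1019,.065]),"cup":np.array([.5874,-.066,.065])}
E
python3 - <<'E'
from h import *
from cell import arm
st=arm.observe();print(RT.round(3))
print(todo(st,LAB["bus"]+.15*n,RT))
E
```

```text
[[ 0.168  0.893  0.417]
 [ 0.986 -0.152 -0.071]
 [ 0.     0.423 -0.906]]
(array([-0.6106,  0.3429,  0.1114]), array([-0.4165, -0.0012, -0.0006]))
```

{"method": "play_rows", "body": {
  "rows": [
    [[-0.09, 0.05, 0], [-0.06, 0, 0], -1],
    [[-0.18, 0.1, 0], [-0.12, 0, 0], -1],
    [[-0.27, 0.15, 0.03], [-0.18, 0, 0], -1],
    [[-0.36, 0.2, 0.05], [-0.24, 0, 0], -1],
    [[-0.45, 0.25, 0.07], [-0.3, 0, 0], -1],
    [[-0.53, 0.3, 0.09], [-0.36, 0, 0], -1],
    [[-0.59, 0.33, 0.105], [-0.4, 0, 0], -1],
    [[-0.611, 0.343, 0.111], [-0.416, -0.001, 0], -1],
    [[-0.611, 0.343, 0.111], [-0.416, -0.001, 0], -1],
    [[-0.611, 0.343, 0.111], [-0.416, -0.001, 0], -1]
  ]
}}

```text
clock: 4.95
position: [0.5378, 0.024, 0.2004]
ee_rot: [2.127, 1.795, 0.395]
force: [-0.1, 0.1, -0.9]
width: 0.314
```

```bash
python3 snap.py 3 side top
python3 - <<'E'
from h import *
from cell import arm
T,S=load("top",3)["im"],load("side",3)["im"]
a=cv2.resize(T[110:200,180:260,::-1],None,fx=5,fy=5,interpolation=2);b=cv2.resize(S[150:240,190:270,::-1],None,fx=5,fy=5,interpolation=2)
cv2.imwrite("pics/g3.png",np.hstack([a,b]))
print(todo(arm.observe(),LAB["bus"]+.13*n,RT))
E
```

```text
5.05 [0.5385 0.025  0.2012] [2.1248 1.7964 0.397 ] [ 0.21  0.75 -0.46] 0.319
(array([-0.0027,  0.0003,  0.0407]), array([-0.0014, -0.0007,  0.0013]))
```

View pics/g3.png

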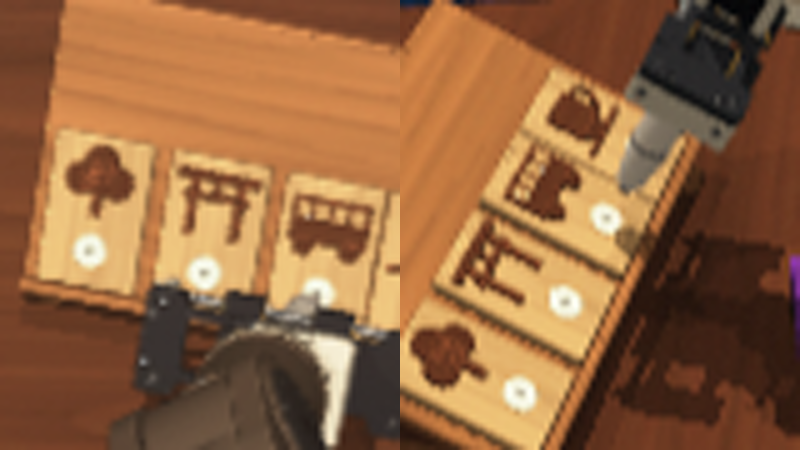

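{"method": "play_rows", "body": {
  "rows": [
    [[-0.002, 0, 0.02], [-0.001, 0, 0.001], -1],
    [[-0.002, 0, 0.04], [-0.001, 0, 0.001], -1],
    [[-0.002, 0, 0.04], [-0.001, 0, 0.001], -1]
  ]
}}

```text
clock: 5.35
position: [0.5465, 0.0213, 0.1817]
ee_rot: [2.126, 1.794, 0.395]
force: [0.3, -0.2, -1.3]
width: 0.319
```

```bash
python3 snap.py 4 side top
python3 - <<'E'
from h import *
from cell import arm
T,S=load("top",4),load("side",4)
a=cv2.resize(T["im"][140:190,220:270,::-1],None,fx=8,fy=8,interpolation=2);b=cv2.resize(S["im"][160:210,205:255,::-1],None,fx=8,fy=8,interpolation=2)
cv2.imwrite("pics/g4.png",np.hstack([a,b]))
st=arm.observe();R=Rot.from_rotvec(st["ee_rot"]).as_matrix();print("tilt err deg",np.degrees(Rot.from_matrix(RT.T@R).as_rotvec()).round(2))
for q in(.0992,.1082,.1162):
  p=st["position"]+R[:,2]*q
  for nme,f,o in(("T",T,(220,140)),("S",S,(205,160))):
    c=f["intrinsics"]@(f["R"]@p+f["t"]);uv=c[:2]/c[2];print(q,p.round(4),nme,uv.round(1),((uv-o+.5)*8-.5).round(0))
E
```

```text
5.45 [0.5465 0.021  0.1826] [2.1267 1.7924 0.3964] [-0.04 -1.03 -0.63] 0.323
tilt err deg [ 0.04 -0.06  0.08]
0.0992 [0.5878 0.0139 0.0927] T [242.6 170.2] [184. 245.]
0.0992 [0.5878 0.0139 0.0927] S [233.3 189.1] [230. 236.]
0.1082 [0.5915 0.0132 0.0845] T [242.9 169.8] [186. 242.]
0.1082 [0.5915 0.0132 0.0845] S [232.5 190.5] [223. 248.]
0.1162 [0.5949 0.0127 0.0773] T [243.1 169.4] [188. 238.]
0.1162 [0.5949 0.0127 0.0773] S [231.7 191.8] [217. 258.]
```

View pics/g4.png

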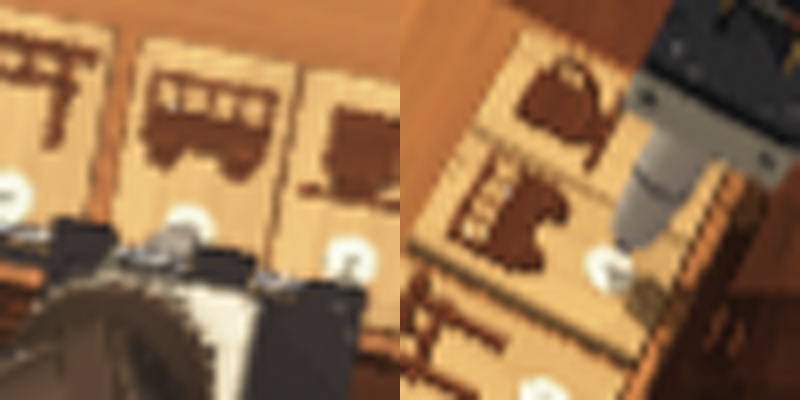

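{"method": "play_rows", "body": {
  "rows": [
    [[0, 0, 0.009], [0, 0, 0], -1],
    [[0, 0, 0.014], [0, 0, 0], -1],
    [[0, 0, 0.016], [0, 0, 0], -1],
    [[0, 0, 0.016], [0, 0, 0], -1]
  ]
}}

```text
clock: 5.85
position: [0.5501, 0.0204, 0.1759]
ee_rot: [2.127, 1.792, 0.398]
force: [-0.2, 0.2, -1.0]
width: 0.316
```

```bash
cat > f.py <<'E'
from h import *
from cell import arm
import sys
st=arm.observe();l=sys.argv[1]
R=Rot.from_rotvec(st["ee_rot"]).as_matrix()
d=st["position"]-LAB[l]
print(round(st["clock"],2),"dist",round(d@n,4),"up,row err of axis",round((d-R[:,2]*(d@n)/(R[:,2]@n))@(-RT[:,1])*-1,4),round((d-R[:,2]*(d@n)/(R[:,2]@n))@ey,4),"Fn",round(st["force"]@n,2),"F",st["force"].round(2),"w",round(st["width"],3),"rot",np.degrees(Rot.from_matrix(RT.T@R).as_rotvec()).round(2))
E
python3 f.py bus
```

```text
5.85 dist 0.1223 up,row err of axis 0.0003 -0.0013 Fn -0.84 F [-0.16  0.24 -1.02] w 0.316 rot [-0.02 -0.02  0.1 ]
```

{"method": "play_rows", "body": {
  "rows": [
    [[0.001, 0, 0.001], [0, 0, 0], -1],
    [[0.002, 0, 0.003], [0, 0, 0], -1],
    [[0.002, 0, 0.004], [0, 0, 0], -1],
    [[0.002, 0, 0.004], [0, 0, 0], -1]
  ]
}}

```text
clock: 6.25
position: [0.5511, 0.0214, 0.1742]
ee_rot: [2.126, 1.792, 0.398]
force: [0.1, -0.2, -0.8]
width: 0.319
```

```bash
python3 f.py bus
```

```text
6.25 dist 0.1204 up,row err of axis 0.0003 -0.0001 Fn -0.79 F [ 0.12 -0.16 -0.8 ] w 0.319 rot [-0.02 -0.01  0.09]
```

{"method": "play_rows", "body": {
  "rows": [
    [[0, 0, 0.001], [0, 0, 0], -1],
    [[0, 0, 0.002], [0, 0, 0], -1],
    [[0, 0, 0.003], [0, 0, 0], -1],
    [[0, 0, 0.003], [0, 0, 0], -1]
  ]
}}

```text
clock: 6.65
position: [0.5517, 0.0212, 0.1728]
ee_rot: [2.126, 1.792, 0.398]
force: [0.1, 0.3, -1.7]
width: 0.32
```

{"method": "play_rows", "body": {
  "rows": [
    [[0, 0, 0.001], [0, 0, 0], -1],
    [[0, 0, 0.002], [0, 0, 0], -1],
    [[0, 0, 0.003], [0, 0, 0], -1],
    [[0, 0, 0.003], [0, 0, 0], -1]
  ]
}}

```text
clock: 7.05
position: [0.5523, 0.0211, 0.1714]
ee_rot: [2.126, 1.792, 0.398]
force: [-0.4, -0.9, -1.1]
width: 0.322
```

```bash
python3 f.py bus
```

```text
7.05 dist 0.1173 up,row err of axis 0.0002 -0.0002 Fn -0.85 F [-0.42 -0.86 -1.07] w 0.322 rot [-0.02 -0.02  0.09]
```

{"method": "play_rows", "body": {
  "rows": [
    [[0, 0, 0.001], [0, 0, 0], -1],
    [[0, 0, 0.002], [0, 0, 0], -1],
    [[0, 0, 0.003], [0, 0, 0], -1],
    [[0, 0, 0.003], [0, 0, 0], -1]
  ]
}}

```text
clock: 7.45
position: [0.5529, 0.021, 0.1701]
ee_rot: [2.126, 1.792, 0.398]
force: [0.2, -0.2, -1.2]
width: 0.316
```

{"method": "play_rows", "body": {
  "rows": [
    [[0, 0, 0.001], [0, 0, 0], -1],
    [[0, 0, 0.002], [0, 0, 0], -1],
    [[0, 0, 0.002], [0, 0, 0], -1]
  ]
}}

```text
clock: 7.75
position: [0.5534, 0.0209, 0.1692]
ee_rot: [2.126, 1.792, 0.398]
force: [0.2, -0.1, -1.0]
width: 0.321
```

```bash
python3 f.py bus
```

```text
7.75 dist 0.1148 up,row err of axis 0.0003 -0.0002 Fn -0.98 F [ 0.15 -0.13 -1.01] w 0.321 rot [-0.02 -0.01  0.09]
```

{"method": "play_rows", "body": {
  "rows": [
    [[0, 0, 0.001], [0, 0, 0], -1],
    [[0, 0, 0.002], [0, 0, 0], -1],
    [[0, 0, 0.002], [0, 0, 0], -1]
  ]
}}

```text
clock: 8.05
position: [0.5538, 0.0209, 0.1684]
ee_rot: [2.126, 1.792, 0.398]
force: [-1.1, 1.4, 0.9]
width: 0.317
```

{"method": "play_rows", "body": {
  "rows": [
    [[0, 0, 0.001], [0, 0, 0], -1],
    [[0, 0, 0.002], [0, 0, 0], -1],
    [[0, 0, 0.002], [0, 0, 0], -1]
  ]
}}

```text
clock: 8.35
position: [0.5543, 0.0208, 0.1675]
ee_rot: [2.126, 1.792, 0.398]
force: [-1.2, -0.8, 1.6]
width: 0.317
```

```bash
python3 f.py bus
```

```text
8.35 dist 0.1129 up,row err of axis 0.0004 -0.0001 Fn 1.91 F [-1.22 -0.82  1.61] w 0.317 rot [-0.03 -0.01  0.09]
```

{"method": "play_rows", "body": {
  "rows": [
    [[0, 0, 0.001], [0, 0, 0], -1],
    [[0, 0, 0.002], [0, 0, 0], -1],
    [[0, 0, 0.002], [0, 0, 0], -1]
  ]
}}

```text
clock: 8.65
position: [0.5547, 0.0207, 0.1666]
ee_rot: [2.126, 1.792, 0.398]
force: [-1.6, -0.1, 3.1]
width: 0.316
```

```bash
python3 f.py bus
```

```text
8.65 dist 0.1119 up,row err of axis 0.0004 -0.0001 Fn 3.45 F [-1.62 -0.09  3.07] w 0.316 rot [-0.03 -0.01  0.09]
```

{"method": "play_rows", "body": {
  "rows": [
    [[0, 0, 0.001], [0, 0, 0], -1],
    [[0, 0, 0.002], [0, 0, 0], -1],
    [[0, 0, 0.002], [0, 0, 0], -1],
    [[0, 0, 0.002], [0, 0, 0], -1],
    [[0, 0, 0.002], [0, 0, 0], -1]
  ]
}}

```text
clock: 9.15
position: [0.5551, 0.0207, 0.1657]
ee_rot: [2.126, 1.792, 0.398]
force: [-2.5, 0.3, 4.5]
width: 0.32
```

```bash
python3 f.py bus
```

```text
9.15 dist 0.1109 up,row err of axis 0.0004 -0.0001 Fn 5.13 F [-2.5   0.26  4.49] w 0.32 rot [-0.03 -0.01  0.1 ]
```

```bash
python3 snap.py 5 side top
python3 - <<'E'
from h import *
T,S=load("top",5),load("side",5)
a=cv2.resize(T["im"][140:190,220:270,::-1],None,fx=8,fy=8,interpolation=2);b=cv2.resize(S["im"][160:210,205:255,::-1],None,fx=8,fy=8,interpolation=2)
cv2.imwrite("pics/g5.png",np.hstack([a,b]))
E
```

```text
9.25 [0.5551 0.0207 0.1657] [2.1263 1.7919 0.3984] [-3.01 -0.85  4.42] 0.321
```

View pics/g5.png

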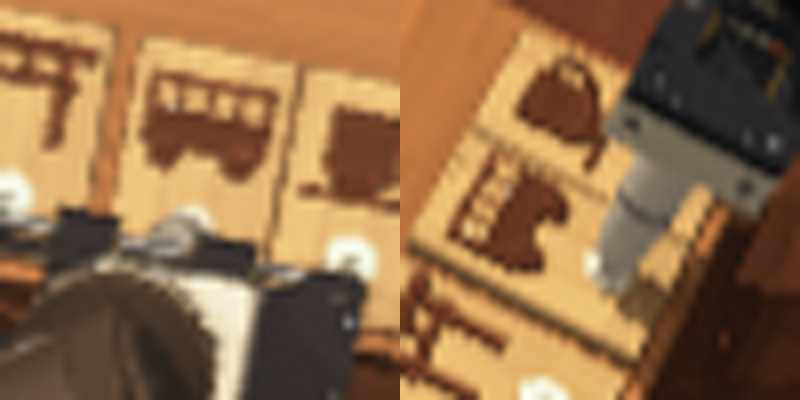

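Run:
```python
from h import *
T,S=load("top",5),load("side",5)
pos=np.array([.5551,.0207,.1657]);
def pj(f,p):
    c=f["intrinsics"]@(f["R"]@p+f["t"]);return c[:2]/c[2]
ims=[]
for f,o in((T,(220,140)),(S,(205,160))):
    k=12
    a=cv2.resize(f["im"][o[1]:o[1]+50,o[0]:o[0]+50,::-1],None,fx=k,fy=k,interpolation=2)
    D=lambda p:tuple(int(v) for v in ((pj(f,p)-o+.5)*k-.5))
    print("label pred",pj(f,LAB["bus"]).round(2))
    for th in np.linspace(0,2*np.pi,24):
        e=RT[:,0]*np.cos(th)+RT[:,1]*np.sin(th)
        cv2.circle(a,D(pos-n*.0992+.011*e),1,(255,0,0),-1)
        cv2.circle(a,D(pos-n*.0612+.015*e),1,(0,0,255),-1)
        cv2.circle(a,D(LAB["bus"]+.0125*e),1,(0,160,0),-1)
    ims.append(a[100:500,100:500] )
cv2.imwrite("pics/g5o.png",np.hstack(ims))
```

```text
label pred [243.06 168.57]
label pred [230.31 194.09]
```

View pics/g5o.png

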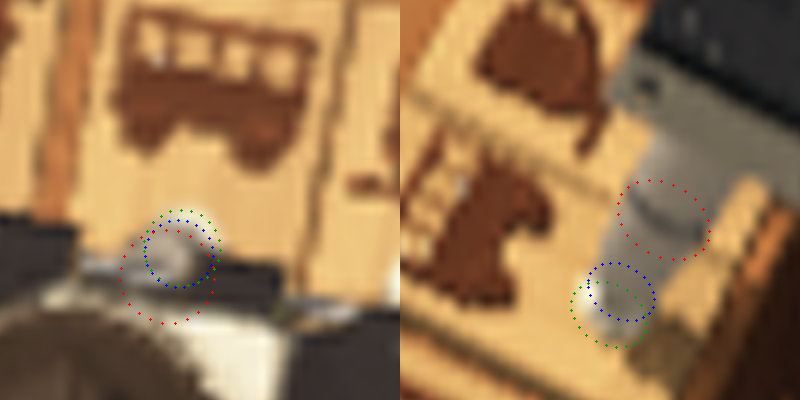

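{"method": "play_rows", "body": {
  "rows": [
    [[0, 0, 0], [0, 0, 0], -1],
    [[0, 0, 0], [0, 0, 0], -1],
    [[0, 0, 0], [0, 0, 0], -1],
    [[0, 0, 0], [0, 0, 0], -1],
    [[0, 0, 0], [0, 0, 0], -1],
    [[0, 0, 0], [0, 0, 0], -1],
    [[0, 0, 0], [0, 0, 0], -1],
    [[0, 0, -0.01], [0, 0, 0], -1],
    [[0, 0, -0.03], [0, 0, 0], -1],
    [[0, 0, -0.05], [0, 0, 0], -1]
  ]
}}

```text
clock: 10.25
position: [0.544, 0.0223, 0.1887]
ee_rot: [2.127, 1.792, 0.397]
force: [-0.0, 0.2, -1.6]
width: 0.321
```

```bash
python3 snap.py 6 side; python3 f.py bus
python3 - <<'E'
from h import *
from cell import arm
S=load("side",6)["im"]
cv2.imwrite("pics/g6.png",cv2.resize(S[140:210,200:270,::-1],None,fx=8,fy=8,interpolation=2))
print(todo(arm.observe(),LAB["gate"]+.135*n,RT))
E
```

```text
10.3 [0.5442 0.0224 0.1901] [2.1264 1.7912 0.3996] [-0.44  0.02 -0.3 ] 0.321
10.3 dist 0.1378 up,row err of axis 0.0008 -0.0002 Fn -0.09 F [-0.44  0.02 -0.3 ] w 0.321 rot [-0.07  0.02  0.12]
(array([ 0.1807, -0.0025,  0.0052]), array([ 0.0012, -0.0003, -0.0021]))
```

View pics/g6.png

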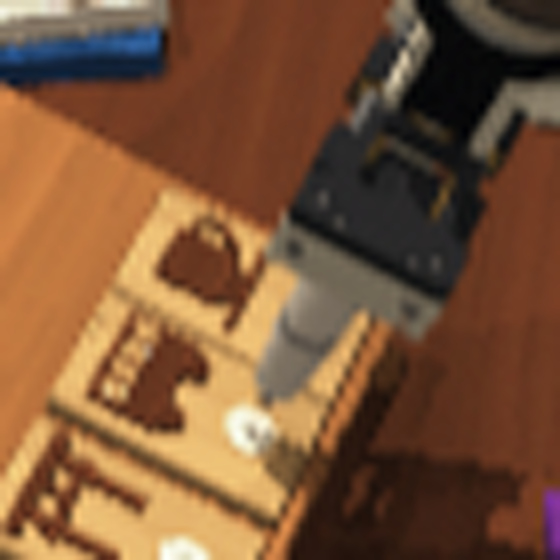

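{"method": "play_rows", "body": {
  "rows": [
    [[0.06, 0, 0], [0, 0, 0], -1],
    [[0.12, 0, 0.002], [0, 0, 0], -1],
    [[0.17, -0.002, 0.005], [0.001, 0, -0.001], -1],
    [[0.181, -0.002, 0.005], [0.001, 0, -0.001], -1],
    [[0.181, -0.002, 0.02], [0.001, 0, -0.001], -1],
    [[0.181, -0.002, 0.03], [0.001, 0, -0.001], -1],
    [[0.181, -0.002, 0.035], [0.001, 0, -0.001], -1],
    [[0.181, -0.002, 0.035], [0.001, 0, -0.001], -1]
  ]
}}

```text
clock: 11.1
position: [0.5661, 0.109, 0.1715]
ee_rot: [2.128, 1.792, 0.395]
force: [0.6, -0.5, -0.2]
width: 0.322
```

```bash
python3 f.py gate
```

```text
11.1 dist 0.1177 up,row err of axis -0.0006 -0.0015 Fn -0.48 F [ 0.62 -0.52 -0.21] w 0.322 rot [ 0.08 -0.11  0.12]
```

{"method": "play_rows", "body": {
  "rows": [
    [[0.001, 0, 0.002], [0, 0, 0], -1],
    [[0.001, 0, 0.003], [0, 0, 0], -1],
    [[0.001, 0, 0.003], [0, 0, 0], -1]
  ]
}}

```text
clock: 11.4
position: [0.5671, 0.1108, 0.1708]
ee_rot: [2.126, 1.793, 0.397]
force: [-0.5, 0.0, -1.4]
width: 0.321
```

```bash
python3 f.py gate
```

```text
11.4 dist 0.1167 up,row err of axis -0.0001 0.0006 Fn -1.09 F [-0.49  0.04 -1.43] w 0.321 rot [ 0.03 -0.01  0.05]
```

Axis error is under 1 mm. I'll go to the expected contact distance.

{"method": "play_rows", "body": {
  "rows": [
    [[0, 0, 0.001], [0, 0, 0], -1],
    [[0, 0, 0.002], [0, 0, 0], -1],
    [[0, 0, 0.003], [0, 0, 0], -1],
    [[0, 0, 0.004], [0, 0, 0], -1],
    [[0, 0, 0.005], [0, 0, 0], -1],
    [[0, 0, 0.006], [0, 0, 0], -1],
    [[0, 0, 0.006], [0, 0, 0], -1]
  ]
}}

```text
clock: 12.1
position: [0.5683, 0.1107, 0.168]
ee_rot: [2.126, 1.794, 0.397]
force: [-1.5, 0.6, 0.6]
width: 0.32
```

```bash
python3 f.py gate
```

```text
12.1 dist 0.1137 up,row err of axis -0.0002 0.0008 Fn 1.18 F [-1.51  0.64  0.56] w 0.32 rot [ 0.03 -0.01  0.03]
```

{"method": "play_rows", "body": {
  "rows": [
    [[0, 0, 0.001], [0, 0, 0], -1],
    [[0, 0, 0.002], [0, 0, 0], -1],
    [[0, 0, 0.003], [0, 0, 0], -1],
    [[0, 0, 0.003], [0, 0, 0], -1]
  ]
}}

```text
clock: 12.5
position: [0.569, 0.1106, 0.1666]
ee_rot: [2.126, 1.794, 0.397]
force: [-1.9, -0.2, 2.6]
width: 0.32
```

```bash
python3 f.py gate
```

```text
12.5 dist 0.1122 up,row err of axis -0.0002 0.0008 Fn 3.15 F [-1.88 -0.25  2.63] w 0.32 rot [ 0.03 -0.01  0.04]
```

{"method": "play_rows", "body": {
  "rows": [
    [[0, 0, 0.001], [0, 0, 0], -1],
    [[0, 0, 0.0025], [0, 0, 0], -1],
    [[0, 0, 0.0025], [0, 0, 0], -1],
    [[0, 0, 0.0025], [0, 0, 0], -1]
  ]
}}

```text
clock: 12.9
position: [0.5695, 0.1106, 0.1655]
ee_rot: [2.126, 1.794, 0.397]
force: [-2.8, -0.0, 3.6]
width: 0.321
```

```bash
python3 f.py gate
```

```text
12.9 dist 0.111 up,row err of axis -0.0002 0.0008 Fn 4.37 F [-2.76 -0.03  3.55] w 0.321 rot [ 0.03 -0.01  0.03]
```

```bash
python3 snap.py 7 side top
```

```text
13.0 [0.5695 0.1106 0.1655] [2.126  1.7936 0.3973] [-2.25 -0.53  4.02] 0.319
```

{"method": "play_rows", "body": {
  "rows": [
    [[0, 0, 0], [0, 0, 0], -1],
    [[0, 0, 0], [0, 0, 0], -1],
    [[0, 0, 0], [0, 0, 0], -1],
    [[0, 0, 0], [0, 0, 0], -1],
    [[0, 0, 0], [0, 0, 0], -1],
    [[0, 0, 0], [0, 0, 0], -1],
    [[0, 0, 0], [0, 0, 0], -1],
    [[0, 0, -0.01], [0, 0, 0], -1],
    [[0, 0, -0.03], [0, 0, 0], -1],
    [[0, 0, -0.05], [0, 0, 0], -1]
  ]
}}

```text
clock: 14.0
position: [0.5585, 0.112, 0.1886]
ee_rot: [2.126, 1.793, 0.396]
force: [-0.0, 0.2, -1.3]
width: 0.321
```

```bash
python3 f.py gate
python3 - <<'E'
from h import *
from cell import arm
T,S=load("top",7)["im"],load("side",7)["im"]
cv2.imwrite("pics/g7.png",np.hstack([cv2.resize(T[140:190,195:245,::-1],None,fx=8,fy=8,interpolation=2),cv2.resize(S[175:225,195:245,::-1],None,fx=8,fy=8,interpolation=2)]))
print(todo(arm.observe(),LAB["cup"]+.136*n,RT))
E
```

```text
14.0 dist 0.1365 up,row err of axis -0.0006 0.0003 Fn -1.12 F [-0.03  0.15 -1.26] w 0.321 rot [ 0.07 -0.05  0.04]
(array([-0.3413,  0.0017,  0.0016]), array([-0.0012,  0.0009, -0.0007]))
```

View pics/g7.png

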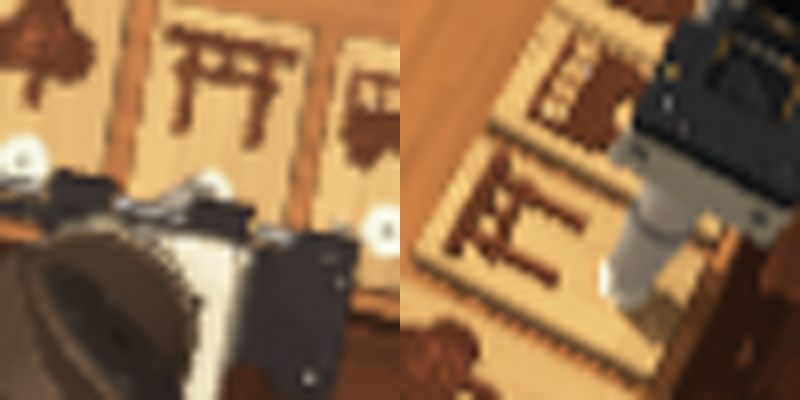

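Run:
```python
from h import *
def pj(f,p):
    c=f["intrinsics"]@(f["R"]@p+f["t"]);return c[:2]/c[2]
ims=[]
for k,l,pos,u in((5,"bus",[.5551,.0207,.1657],(243.056,168.381)),(7,"gate",[.5695,.1106,.1655],(220.373,164.124))):
    f=load("top",k);f0=load("top",0);o=(int(u[0])-11,int(u[1])-9);s=17
    rows=[]
    for g in (f,f0):
        a=cv2.resize(g["im"][o[1]:o[1]+17,o[0]:o[0]+23,::-1],None,fx=s,fy=s,interpolation=cv2.INTER_NEAREST)
        if g is f0 or True:
            D=lambda p:tuple(int(v) for v in ((pj(f,p)-o+.5)*s-.5))
            for th in np.linspace(0,2*np.pi,24):
                e=RT[:,0]*np.cos(th)+RT[:,1]*np.sin(th)
                cv2.circle(a,D(np.array(pos)-n*.0992+.011*e),2,(255,0,0),-1)
                if g is f0: cv2.circle(a,D(LAB[l]+.0125*e),2,(0,160,0),-1)
        rows.append(a)
    ims.append(np.vstack(rows))
o=np.hstack(ims);print(o.shape);cv2.imwrite("pics/g8.png",o)
```

```text
(578, 782, 3)
```

View pics/g8.png

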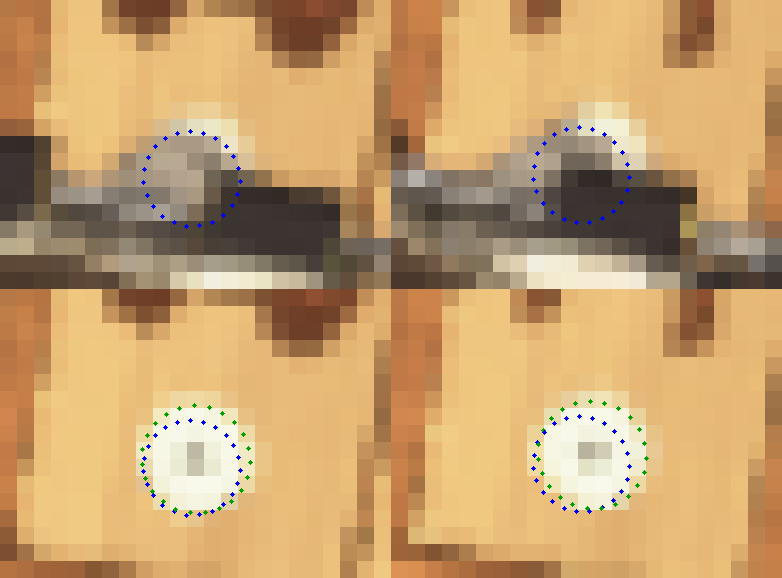

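```bash
cat > axis.py <<'E'
from h import *
from scipy.optimize import least_squares
def run(k,pos,rv):
    f=load("side",k);f0=load("side",0);W=cloud(f);W0=cloud(f0)
    R=Rot.from_rotvec(rv).as_matrix();pos=np.array(pos)
    X=(W-pos)@R          # tool frame
    m=(np.hypot(X[...,0],X[...,1])<.026)&(X[...,2]>.013)&(X[...,2]<.058)&np.isfinite(X[...,0])
    P=X[m];print("n",m.sum())
    # near-silhouette flying pixels: robust fit
    fun=lambda q:np.hypot(P[:,0]-q[0]-q[2]*(P[:,2]-.035),P[:,1]-q[1]-q[3]*(P[:,2]-.035))-.015
    r=least_squares(lambda q:np.r_[fun(q)/.002,q[2:]/.03],[0,0,0,0],loss="soft_l1")
    print(k,"axis offset tool x(row +y),y(up): mm",(r.x[:2]*1000).round(2),"slopes deg",np.degrees(r.x[2:]).round(2),"res med mm",np.median(np.abs(fun(r.x)))*1000)
    r2=least_squares(lambda q:(np.r_[np.hypot(P[:,0]-q[0],P[:,1]-q[1])-.015])/.002,[0,0],loss="soft_l1");print("  no-slope",(r2.x*1000).round(2))
    # labels in same camera (frame 0), depth
    ls={"gate":(222.57,209.925),"bus":(230.81,193.269),"cup":(237.63,179.513)}
    for l,u in ls.items():
        v,uu=np.mgrid[:384,:512];mm=(np.hypot(v-u[1],uu-u[0])<3.)
        d=W0[mm];d=d[np.isfinite(d).all(1)]
        c=np.median(d,0); h=(d-LAB[l])@n
        # ray onto plane through median height
        o,dr=ray(f0,u);p=o+dr*(((LAB[l]+n*np.median(h)-o)@n)/(dr@n))
        print("  label",l,"height off mm",round(np.median(h)*1000,2),"row,up off mm",((p-LAB[l])@ey*1000).round(2),((p-LAB[l])@RT[:,1]*1000).round(2))
if __name__=="__main__":
    run(6,[.5442,.0224,.1894],[2.1264,1.7915,.398])
    run(4,[.5465,.0211,.1822],[2.1264,1.7915,.398])
    run(3,[.5381,.0245,.2008],[2.1264,1.7915,.398])
    run(5,[.5551,.0207,.1657],[2.1263,1.7919,.3984])
    run(7,[.5695,.1106,.1655],[2.126,1.7936,.3973])
E
python3 axis.py
```

```text
n 66
6 axis offset tool x(row +y),y(up): mm [-2.72  1.78] slopes deg [-0.07  0.54] res med mm 1.1125496308653036
  no-slope [-2.72  1.8 ]
  label gate height off mm 1.17 row,up off mm -3.39 0.26
  label bus height off mm 3.08 row,up off mm -2.04 -0.15
  label cup height off mm 2.71 row,up off mm -2.43 -0.18
n 65
4 axis offset tool x(row +y),y(up): mm [-2.12  0.8 ] slopes deg [-0.24  0.87] res med mm 0.902230903775789
  no-slope [-2.12  0.82]
  label gate height off mm 1.17 row,up off mm -3.39 0.26
  label bus height off mm 3.08 row,up off mm -2.04 -0.15
  label cup height off mm 2.71 row,up off mm -2.43 -0.18
n 72
3 axis offset tool x(row +y),y(up): mm [-2.58  1.31] slopes deg [-0.72  0.79] res med mm 1.3181078478457344
  no-slope [-2.59  1.33]
  label gate height off mm 1.17 row,up off mm -3.39 0.26
  label bus height off mm 3.08 row,up off mm -2.04 -0.15
  label cup height off mm 2.71 row,up off mm -2.43 -0.18
n 63
5 axis offset tool x(row +y),y(up): mm [-3.02  1.86] slopes deg [-0.41  0.03] res med mm 1.2491784884667498
  no-slope [-3.03  1.87]
  label gate height off mm 1.17 row,up off mm -3.39 0.26
  label bus height off mm 3.08 row,up off mm -2.04 -0.15
  label cup height off mm 2.71 row,up off mm -2.43 -0.18
n 52
7 axis offset tool x(row +y),y(up): mm [-2.4   1.76] slopes deg [ 0.08 -0.34] res med mm 0.7796958404905698
  no-slope [-2.39  1.71]
  label gate height off mm 1.17 row,up off mm -3.39 0.26
  label bus height off mm 3.08 row,up off mm -2.04 -0.15
  label cup height off mm 2.71 row,up off mm -2.43 -0.18
```

Measured in the same camera, pen axis and labels agree within about 2 mm and the tilt error is under 1°. Next is the cup.

{"method": "play_rows", "body": {
  "rows": [
    [[-0.07, 0, -0.01], [0, 0, 0], -1],
    [[-0.15, 0, -0.02], [0, 0, 0], -1],
    [[-0.23, 0, -0.02], [0, 0, 0], -1],
    [[-0.3, 0, -0.01], [0, 0, 0], -1],
    [[-0.335, 0, 0], [-0.001, 0.001, -0.001], -1],
    [[-0.341, 0, 0.005], [-0.001, 0.001, -0.001], -1],
    [[-0.341, 0, 0.02], [-0.001, 0.001, -0.001], -1],
    [[-0.341, 0, 0.03], [-0.001, 0.001, -0.001], -1],
    [[-0.341, 0, 0.036], [-0.001, 0.001, -0.001], -1],
    [[-0.341, 0, 0.036], [-0.001, 0.001, -0.001], -1]
  ]
}}

```text
clock: 15.0
position: [0.5379, -0.056, 0.1712]
ee_rot: [2.124, 1.797, 0.398]
force: [-0.0, 0.1, -1.4]
width: 0.317
```

{"method": "play_rows", "body": {
  "rows": [
    [[0, 0, 0], [0, 0, 0], -1],
    [[0, 0, 0], [0, 0, 0], -1]
  ]
}}

```text
clock: 15.2
position: [0.5379, -0.0567, 0.1719]
ee_rot: [2.124, 1.795, 0.399]
force: [-0.7, -0.3, -0.9]
width: 0.318
```

```bash
python3 f.py cup
```

```text
15.2 dist 0.1182 up,row err of axis -0.0004 0.001 Fn -0.52 F [-0.72 -0.29 -0.88] w 0.318 rot [-0.03  0.06 -0.06]
```

{"method": "play_rows", "body": {
  "rows": [
    [[-0.001, 0, 0.002], [0, 0, 0], -1],
    [[-0.002, 0, 0.004], [0, 0, 0], -1],
    [[-0.002, 0, 0.005], [0, 0, 0], -1],
    [[-0.002, 0, 0.006], [0, 0, 0], -1],
    [[-0.002, 0, 0.007], [0, 0, 0], -1],
    [[-0.002, 0, 0.008], [0, 0, 0], -1],
    [[-0.002, 0, 0.008], [0, 0, 0], -1]
  ]
}}

```text
clock: 15.9
position: [0.5393, -0.0583, 0.1682]
ee_rot: [2.125, 1.794, 0.399]
force: [-0.5, -0.8, 0.4]
width: 0.314
```

```bash
python3 f.py cup
```

```text
15.9 dist 0.1141 up,row err of axis -0.0005 -0.0004 Fn 0.52 F [-0.55 -0.81  0.39] w 0.314 rot [-0.02  0.05 -0.02]
```

Contact, net about 1.5 N. Pressing on.

{"method": "play_rows", "body": {
  "rows": [
    [[0, 0, 0.001], [0, 0, 0], -1],
    [[0, 0, 0.002], [0, 0, 0], -1],
    [[0, 0, 0.003], [0, 0, 0], -1],
    [[0, 0, 0.003], [0, 0, 0], -1]
  ]
}}

```text
clock: 16.3
position: [0.54, -0.0584, 0.1669]
ee_rot: [2.125, 1.794, 0.399]
force: [-1.7, 0.1, 2.5]
width: 0.319
```

```bash
python3 f.py cup
```

```text
16.3 dist 0.1126 up,row err of axis -0.0004 -0.0004 Fn 2.97 F [-1.75  0.11  2.47] w 0.319 rot [-0.03  0.05 -0.02]
```

{"method": "play_rows", "body": {
  "rows": [
    [[0, 0, 0.001], [0, 0, 0], -1],
    [[0, 0, 0.0025], [0, 0, 0], -1],
    [[0, 0, 0.0025], [0, 0, 0], -1],
    [[0, 0, 0.0025], [0, 0, 0], -1]
  ]
}}

```text
clock: 16.7
position: [0.5405, -0.0585, 0.1657]
ee_rot: [2.124, 1.795, 0.399]
force: [-2.9, 0.8, 3.4]
width: 0.32
```

```bash
python3 f.py cup
```

```text
16.7 dist 0.1113 up,row err of axis -0.0004 -0.0004 Fn 4.39 F [-2.93  0.85  3.43] w 0.32 rot [-0.03  0.05 -0.03]
```

{"method": "play_rows", "body": {
  "rows": [
    [[0, 0, 0.0005], [0, 0, 0], -1],
    [[0, 0, 0.0005], [0, 0, 0], -1],
    [[0, 0, 0.0005], [0, 0, 0], -1],
    [[0, 0, 0.0005], [0, 0, 0], -1],
    [[0, 0, 0.0005], [0, 0, 0], -1],
    [[0, 0, 0.0005], [0, 0, 0], -1],
    [[0, 0, 0.0005], [0, 0, 0], -1],
    [[0, 0, -0.01], [0, 0, 0], -1],
    [[0, 0, -0.04], [0, 0, 0], -1],
    [[0, 0, -0.1], [0, 0, 0], -1]
  ]
}}

```text
clock: 17.7
position: [0.5185, -0.0552, 0.2098]
ee_rot: [2.126, 1.796, 0.394]
force: [0.3, 0.0, -0.2]
width: 0.315
```

```bash
python3 f.py cup
python3 - <<'E'
from h import *
from cell import arm
st=arm.observe()
print(todo(st,[.4209,.3536,.26],down(np.radians(80.34))))
E
```

```text
17.7 dist 0.1608 up,row err of axis -0.0025 -0.001 Fn -0.35 F [ 0.32  0.02 -0.24] w 0.315 rot [ 0.18 -0.05 -0.05]
(array([ 0.7732, -0.2563, -0.2301]), array([0.4137, 0.001 , 0.0006]))
```

{"method": "play_rows", "body": {
  "rows": [
    [[0.04, -0.02, -0.06], [0.02, 0, 0], -1],
    [[0.12, -0.05, -0.1], [0.06, 0, 0], -1],
    [[0.21, -0.08, -0.13], [0.12, 0, 0], -1],
    [[0.3, -0.11, -0.15], [0.18, 0, 0], -1],
    [[0.39, -0.14, -0.17], [0.24, 0, 0], -1],
    [[0.48, -0.17, -0.19], [0.3, 0, 0], -1],
    [[0.57, -0.2, -0.21], [0.35, 0, 0], -1],
    [[0.66, -0.23, -0.22], [0.39, 0, 0], -1],
    [[0.74, -0.25, -0.23], [0.41, 0.001, 0], -1],
    [[0.773, -0.256, -0.23], [0.414, 0.001, 0], -1]
  ]
}}

```text
clock: 18.7
position: [0.4204, 0.3578, 0.2609]
ee_rot: [-2.395, -2.032, -0.005]
force: [-0.2, -0.4, -0.5]
width: 0.322
```

{"method": "play_rows", "body": {
  "rows": [
    [[0, 0, 0], [0, 0, 0], -1],
    [[0, 0, 0], [0, 0, 0], -1],
    [[0, 0, 0], [0, 0, 0], -1]
  ]
}}

```text
clock: 19.0
position: [0.4223, 0.3517, 0.2613]
ee_rot: [2.4, 2.024, 0.005]
force: [-0.3, -1.1, -1.6]
width: 0.317
```

```bash
cat > d.py <<'E'
from h import *
from cell import arm
st=arm.observe()
print(round(st["clock"],2),st["position"].round(4),st["force"].round(2),round(st["width"],3))
print(todo(st,[.4209,.3536,.1174],down(np.radians(80.34))))
E
python3 d.py
```

```text
19.0 [0.4223 0.3517 0.2613] [-0.27 -1.12 -1.63] 0.317
(array([ 0.0031, -0.0045,  0.2879]), array([ 0.0035, -0.0007, -0.001 ]))
```

{"method": "play_rows", "body": {
  "rows": [
    [[0.001, -0.002, 0.05], [0, 0, 0], -1],
    [[0.001, -0.002, 0.1], [0, 0, 0], -1],
    [[0.001, -0.002, 0.13], [0, 0, 0], -1],
    [[0.001, -0.002, 0.14], [0, 0, 0], -1],
    [[0.001, -0.002, 0.14], [0, 0, 0], -1],
    [[0.001, -0.002, 0.14], [0, 0, 0], -1]
  ]
}}

```text
clock: 19.6
position: [0.4218, 0.3541, 0.1923]
ee_rot: [2.399, 2.026, 0.007]
force: [0.0, -0.2, -1.9]
width: 0.324
```

```bash
python3 d.py;python3 snap.py 9 side top; python3 d.py
python3 - <<'E'
from h import *
T,S=load("top",9)["im"],load("side",9)["im"]
a=cv2.resize(T[170:240,110:190,::-1],None,fx=5,fy=5,interpolation=2);b=cv2.resize(S[235:305,235:315,::-1],None,fx=5,fy=5,interpolation=2)
cv2.imwrite("pics/g9.png",np.hstack([a,b]))
E
```

```text
19.6 [0.4218 0.3541 0.1923] [ 0.05 -0.18 -1.85] 0.324
(array([-0.0017, -0.0021,  0.1498]), array([ 0.0039, -0.0025,  0.0002]))
19.7 [0.4217 0.3544 0.1924] [2.399  2.0264 0.0079] [-0.45 -0.24 -1.77] 0.324
19.7 [0.4217 0.3544 0.1924] [-0.45 -0.24 -1.77] 0.324
(array([-0.0024, -0.002 ,  0.1499]), array([ 0.0041, -0.0029,  0.0006]))
```

View pics/g9.png

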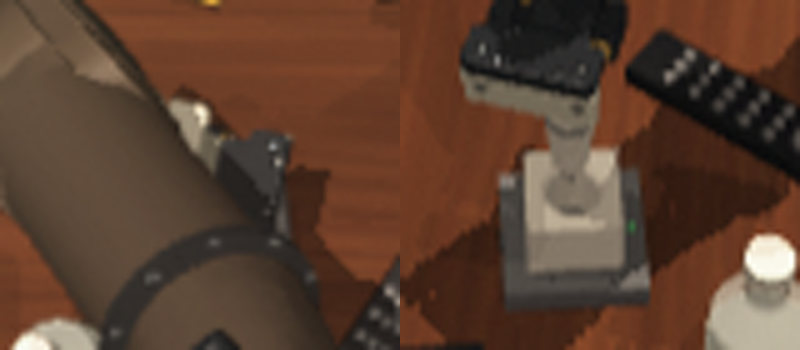

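{"method": "play_rows", "body": {
  "rows": [
    [[-0.002, -0.002, 0.01], [0.004, -0.003, 0], -1],
    [[-0.002, -0.002, 0.03], [0.004, -0.003, 0], -1],
    [[-0.002, -0.002, 0.05], [0.004, -0.003, 0], -1],
    [[-0.002, -0.002, 0.06], [0.004, -0.003, 0], -1],
    [[-0.002, -0.002, 0.06], [0.004, -0.003, 0], -1]
  ]
}}

```text
clock: 20.2
position: [0.4196, 0.3529, 0.16]
ee_rot: [2.399, 2.027, -0.006]
force: [-1.3, -0.2, -1.7]
width: 0.321
```

```bash
python3 d.py
```

```text
20.2 [0.4196 0.3529 0.16  ] [-1.32 -0.15 -1.69] 0.321
(array([0.002 , 0.0026, 0.0851]), array([-0.0022,  0.0033,  0.001 ]))
```

{"method": "play_rows", "body": {
  "rows": [
    [[0.001, 0.001, 0.01], [0, 0.001, 0], -1],
    [[0.001, 0.001, 0.02], [0, 0.001, 0], -1],
    [[0.001, 0.001, 0.03], [0, 0.001, 0], -1],
    [[0.001, 0.001, 0.04], [0, 0.001, 0], -1],
    [[0.001, 0.001, 0.04], [0, 0.001, 0], -1]
  ]
}}

```text
clock: 20.7
position: [0.4203, 0.3535, 0.1405]
ee_rot: [-2.399, -2.028, 0.004]
force: [-0.1, -0.4, -1.0]
width: 0.322
```

```bash
python3 d.py
```

```text
20.7 [0.4203 0.3535 0.1405] [-0.06 -0.36 -0.98] 0.322
(array([0.0004, 0.0012, 0.0461]), array([-0.0016,  0.0015,  0.001 ]))
```

{"method": "play_rows", "body": {
  "rows": [
    [[0, 0.001, 0.01], [0, 0, 0], -1],
    [[0, 0.001, 0.02], [0, 0, 0], -1],
    [[0, 0.001, 0.03], [0, 0, 0], -1],
    [[0, 0.001, 0.036], [0, 0, 0], -1],
    [[0, 0.001, 0.038], [0, 0, 0], -1],
    [[0, 0.001, 0.038], [0, 0, 0], -1]
  ]
}}

```text
clock: 21.3
position: [0.4211, 0.3538, 0.1221]
ee_rot: [-2.399, -2.027, 0.002]
force: [-0.0, -0.4, -1.2]
width: 0.32
```

```bash
python3 d.py
```

```text
21.3 [0.4211 0.3538 0.1221] [-0.04 -0.45 -1.19] 0.32
(array([-0.0004, -0.0004,  0.0095]), array([-0.0011,  0.0006,  0.0009]))
```

{"method": "play_rows", "body": {
  "rows": [
    [[0, 0, 0.003], [0, 0, 0], -1],
    [[0, 0, 0.006], [0, 0, 0], -1],
    [[0, 0, 0.008], [0, 0, 0], -1],
    [[0, 0, 0.008], [0, 0, 0], -1],
    [[0, 0, 0.008], [0, 0, 0], -1]
  ]
}}

```text
clock: 21.8
position: [0.4211, 0.3538, 0.1183]
ee_rot: [-2.399, -2.027, 0.002]
force: [0.1, 0.3, -0.9]
width: 0.317
```

```bash
python3 d.py
```

```text
21.8 [0.4211 0.3538 0.1183] [ 0.12  0.27 -0.87] 0.317
(array([-0.0005, -0.0004,  0.0018]), array([-0.0009,  0.0005,  0.0009]))
```

{"method": "play_rows", "body": {
  "rows": [
    [[0, 0, 0.001], [0, 0, 0], -1],
    [[0, 0, 0.002], [0, 0, 0], -1],
    [[0, 0, 0.002], [0, 0, 0], -1],
    [[0, 0, 0.002], [0, 0, 0], -1]
  ]
}}

```text
clock: 22.2
position: [0.4212, 0.3537, 0.1173]
ee_rot: [-2.399, -2.027, 0.002]
force: [-0.2, -0.4, -1.2]
width: 0.319
```

```bash
python3 d.py
```

```text
22.2 [0.4212 0.3537 0.1173] [-0.23 -0.36 -1.2 ] 0.319
(array([-0.0003, -0.0005, -0.0003]), array([-0.001 ,  0.0005,  0.0009]))
```

{"method": "play_rows", "body": {
  "rows": [
    [[0, 0, 0.0005], [0, 0, 0], -1],
    [[0, 0, 0.001], [0, 0, 0], -1],
    [[0, 0, 0.001], [0, 0, 0], -1]
  ]
}}

```text
clock: 22.5
position: [0.4213, 0.3538, 0.1172]
ee_rot: [-2.399, -2.027, 0.001]
force: [-0.5, -1.3, 4.6]
width: 0.323
```

{"method": "play_rows", "body": {
  "rows": [
    [[0, 0, 0.0005], [0, 0, 0], -1],
    [[0, 0, 0.001], [0, 0, 0], -1],
    [[0, 0, 0.001], [0, 0, 0], -1]
  ]
}}

```text
clock: 22.8
position: [0.4214, 0.3539, 0.1171]
ee_rot: [-2.399, -2.027, 0.0]
force: [-1.8, -2.5, 10.0]
width: 0.319
```

{"method": "play_rows", "body": {
  "rows": [
    [[0, 0, -0.0015], [0, 0, 0], -1],
    [[0, 0, -0.0015], [0, 0, 0], -1],
    [[0, 0, -0.0015], [0, 0, 0], -0.2],
    [[0, 0, -0.0015], [0, 0, 0], 0.2],
    [[0, 0, -0.0015], [0, 0, 0], 0.6],
    [[0, 0, -0.0015], [0, 0, 0], 1],
    [[0, 0, -0.0015], [0, 0, 0], 1],
    [[0, 0, -0.0015], [0, 0, 0], 1],
    [[0, 0, -0.0015], [0, 0, 0], 1],
    [[0, 0, -0.0015], [0, 0, 0], 1]
  ],
  "newtons": 10
}}

```text
clock: 23.8
position: [0.4211, 0.3538, 0.117]
ee_rot: [-2.399, -2.027, 0.002]
force: [0.3, -0.0, -0.3]
width: 0.957
```

```bash
python3 d.py
```

```text
23.8 [0.4211 0.3538 0.117 ] [ 0.33 -0.04 -0.31] 0.957
(array([-0.0004, -0.0004, -0.0008]), array([-0.001 ,  0.0005,  0.0009]))
```

Released. I'll lift straight up, clear of the pen, then move aside to look.

{"method": "play_rows", "body": {
  "rows": [
    [[0, 0, -0.02], [0, 0, 0], 1],
    [[0, 0, -0.07], [0, 0, 0], 1],
    [[0, 0, -0.13], [0, 0, 0], 1],
    [[0, 0, -0.2], [0, 0, 0], 1],
    [[0, 0, -0.26], [0, 0, 0], 1],
    [[0, 0, -0.3], [0, 0, 0], 1],
    [[0, 0, -0.3], [0, 0, 0], 1]
  ]
}}

```text
clock: 24.5
position: [0.4225, 0.3549, 0.2709]
ee_rot: [-2.399, -2.027, -0.008]
force: [0.9, 0.7, -0.9]
width: 1.003
```

{"method": "play_rows", "body": {
  "rows": [
    [[0, -0.08, 0], [0, 0, 0], 1],
    [[-0.08, -0.16, 0], [0, 0, 0], 1],
    [[-0.16, -0.22, 0], [0, 0, 0], 1],
    [[-0.24, -0.26, 0], [0, 0, 0], 1],
    [[-0.32, -0.26, 0], [0, 0, 0], 1],
    [[-0.4, -0.26, 0], [0, 0, 0], 1],
    [[-0.44, -0.26, 0], [0, 0, 0], 1],
    [[-0.44, -0.26, 0], [0, 0, 0], 1],
    [[-0.44, -0.26, 0], [0, 0, 0], 1]
  ]
}}

```text
clock: 25.4
position: [0.2564, 0.1587, 0.2673]
ee_rot: [-2.4, -2.026, 0.0]
force: [-0.3, 0.3, 0.4]
width: 1.001
```

```bash
python3 snap.py 10 side top
python3 - <<'E'
from h import *
T,S=load("top",10),load("side",10)
a=cv2.resize(T["im"][:,:,::-1],(400,300));b=cv2.resize(S["im"][:,:,::-1],(400,300))
c=cv2.resize(T["im"][185:245,125:205,::-1],(400,300),interpolation=2);d=cv2.resize(S["im"][240:300,235:315,::-1],(400,300),interpolation=2)
cv2.imwrite("pics/g10.png",np.vstack([np.hstack([a,b]),np.hstack([c,d])]))
for nm,bx in(("top",(130,190,180,235)),("side",(245,240,295,305))):
  for k in(0,10):
    P=cloud(load(nm,k))[bx[1]:bx[3],bx[0]:bx[2]].reshape(-1,3);P=P[np.isfinite(P).all(1)];q=P[(P[:,2]>.15)&(P[:,2]<.2)];print(nm,k,q.mean(0).round(4) if len(q) else None,np.sort(q[:,2])[-5:].round(4),len(q))
E
```

```text
25.5 [0.2566 0.1594 0.2673] [-2.3985e+00 -2.0282e+00  1.3000e-03] [0.39 0.03 0.54] 1.002
top 0 [0.4194 0.3522 0.1665] [0.1753 0.1754 0.1756 0.1775 0.1789] 56
top 10 [0.4196 0.3535 0.1658] [0.1741 0.1748 0.1751 0.1761 0.177 ] 58
side 0 [0.4199 0.3568 0.1651] [0.173  0.1732 0.1736 0.1737 0.1743] 88
side 10 [0.4208 0.3577 0.1648] [0.1731 0.1735 0.1737 0.1739 0.1749] 92
```

View pics/g10.png

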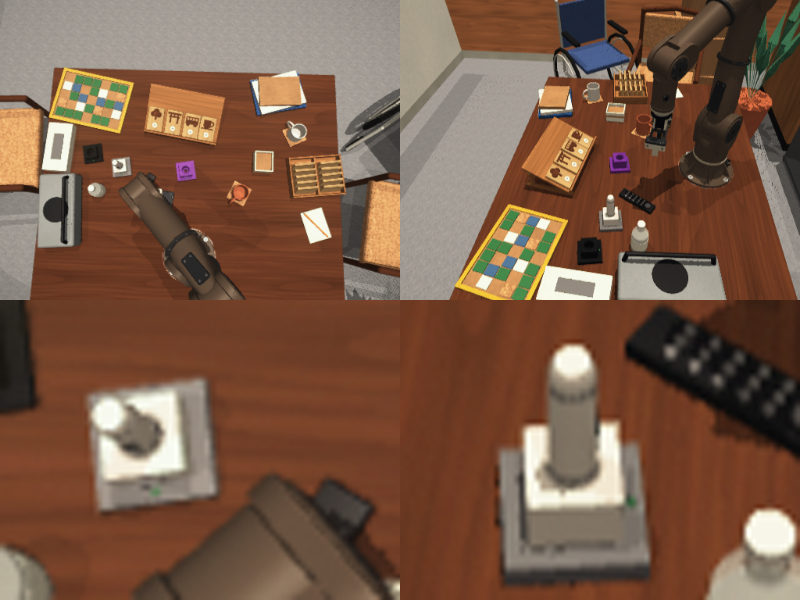

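The pen stands upright and fully down in the grey/white dock, with the same top height as at the start. Nothing else appears to have moved, and the arm is clear.

```bash
python3 -c "
from cell import arm
print(arm.observe()['clock']);print(arm.sign_off())"
```

```text
25.5
the job is handed in; nothing more can be done
None
```

I played the bus, then the gate, then the cup, put the pen back in its dock, and handed the job in at 25.5 s. The tree tile was not touched.

- **Presses:** For each tile the pen was square to the face, with about 5.3–6.1 N net on the nib, which I estimate pushed it in 2.5–3 mm. Each was held for about a second, and the hard stop was not reached. The nib's travel and whether each tile sounded can't be read directly; I worked them out from force and position.
- **Docking:** I lowered the pen in small steps until its foot met the well floor, at the same tool height as when I picked it up. That contact read about 10 N, and I eased off before opening the fingers.
- **Final pictures:** The pen stands upright in the grey and white dock, its top within about 1 mm of where it started. Everything else looks unmoved and the robot is touching nothing.
- **Checks that disagreed:** The two cameras differed by up to 4–5 mm in height, so I fixed heights from the known dimensions and by touch. Judged by eye, the top view suggested the nib was about 3 mm off along the row. A depth fit in the side camera put the pen within about 2 mm of the label centres, with less than 1° of tilt error. I went with the fit.

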